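# Sweep stray bottle caps into the catch pan

### The arm

A 7-joint arm with a two-finger parallel gripper is mounted at the origin on the work surface. World frame = base frame: x ahead of the robot, y to its left, z up, the work surface at z = 0. Lengths are in mm, angles in degrees, forces in N, time in s.
With the tool pointing down it reaches from about 425 to 825 mm from the base axis. Payload 3.6 kg.
Tool frame: the origin (TCP) lies midway between the tips of the shut fingers; the grasp point (between the pads) lies 19 mm behind it (bot.grip_depth is the distance from the TCP to the grasp point, in mm); z points along the fingers, y is the line along which they close (so a half turn about z gives the same grasp; the last joint's range is limited). The gripper opens to 93 mm and grips with 3 to 60 N. Pads are 15 mm wide; open, the fingers measure 128 mm over their backs; the gripper's body (75 mm by 188 mm) begins 65 mm behind the grasp point.
Start: joints at [-77.607, 35.231, -0.722, 81.555, 0.464, 63.22, -2.315], TCP at [156.241, 630.912, 218.64] pointing down, gripper open.
Joint ranges: [-178.69, 178.69], [-17.37, 117.87], [-77.05, 75.6], [15.02, 138.74], [-78.02, 258.01], [0.78, 113.62], [-162.83, 162.83]. Speed limits (degrees/s): [159.86, 159.86, 180, 180, 180, 180, 180].

### API

Orientations are given as a 3x3 rotation matrix whose columns are the frame's x, y, z axes.
In Python, from plant import bot gives the robot as it stands.
- The arm moves only by the tool jog_arm, never from a script. Its argument "motion" is a list of rows, each a list of 5 numbers: the closure, from 0 (fully open) to 1 (shut), then the shift along the tool's x, y, z each as a share of 0.2 m, from -1 to 1, then the turn about the tool's z as a share of 180 degrees, from -1 to 1. A call has 1 to 20 rows; each row shifts and turns the commanded pose from where the row before left it, along the tool's axes as they then stand; what a row does not reach is not made up. A row lasts 1/8 s, in which the tool goes at most 62.5 mm and 10.7 degrees, less where a joint would pass 70% of its speed; a pose out of reach is approached as far as the arm can. A call with a number of a shift or a turn outside -1 to 1 is refused whole. A call with a gripper value outside its range is refused whole. The fingers move at their own pace and stop on an object; the grip force is fixed at half the most. Time passes only in rows, so rows that do not move let the fingers close. It gives the time, the measured TCP pose, the force, the opening and the grip force at its end, in the units of the state.
- bot.sense(): the state, without advancing time (a new reading comes with each control period).
- bot.camera(name): name is "side" or "top"; returns the picture (480x640x3 uint8, red, green, blue); there is no depth.
- bot.get_calibration(name): a dict with "vfov" (degrees; the focal length in pixels is half the picture's height over the tangent of half this angle, whatever the lens; pixels are square), "cx", "cy" (the principal point, pixels), "D" ([k1, k2, p1, p2, k3] as OpenCV has them; the pictures are not rectified), "R" (3x3) and "t" (3): a world point X has camera coordinates R X + t. Camera axes: x right, y down, z forward; pixel columns grow to the right and rows downward; lengths in mm; the calibration is good to about 2 mm. A picture is of the moment at which its call begins. get_calibration takes no time and is no camera call.
- bot.sign_off(): hands the job in; it is judged then, once.
The state is a dict: "time_s": time; "joint_positions": joint angles; "joint_vel": joint speeds; "tau": joint torques, N m; "eef_pos": TCP position; "eef_rot": TCP orientation; "contact_force": force on the tool from outside, world axes, zero at the start; "wrist_torque": the same for the moment, N m; "finger_gap": finger opening in mm; "gripper_force": force on a finger pad.
Only numpy, scipy, OpenCV 4.12 (cv2) and the standard library are available. Lean on these libraries where they do the work, as an engineer would, in place of code of your own. Each camera call takes 0.05 s, during which the arm holds its last target. There are 200 camera calls.

### The job

Sweep the three orange screw caps that lie on the lab bench into the grey catch pan: push them along the bench with the fingers, through the open front of the pan and past its sloping lip, until each lies wholly on the flat floor inside. Never pick a cap up. Leave the amber bottle, the beaker and the white well plate where they stand.

Things in the scene. Friction and masses are not known exactly. Their poses are not given: they have to be found in the camera images.
- cap1: orange ribbed screw cap, a solid disc 34 mm in diameter and 20 mm high, about 20 g, lying flat and loose on the bench; origin at the centre of its underside, z up along its axis
- cap2: a second cap, identical to cap1
- cap3: a third cap, identical to cap1
- pan: grey catch pan, like a dustpan, fixed to the bench. Origin on the bench under the middle of its flat floor, z up; open mouth towards its -y, back wall towards +y. Floor 2.5 mm thick, inside 200 mm wide (x) and 140 mm deep (y -70 to 70 mm). Side and back walls 4 mm thick, tops 45 mm above the bench. A blue handle (top 38 mm high) runs from the back wall to y = 184 mm
- pan_lip (a point): middle of the front edge of the pan's mouth, at bench height (pan y = -95 mm). Its axes are the pan's. From here a lip 208 mm wide, with no walls, slopes gently up to the flat floor, 25 mm behind it and 2.5 mm high
- bottle: small amber glass bottle with white cap, 28 mm in diameter and 65 mm high, standing loose on the bench on the robot's side of the work; origin at the centre of its underside. Leave it alone
- beaker: small clear glass beaker, 52 mm in diameter and 65 mm high, standing loose on the bench to the right of the caps; origin at the centre of its underside. Leave it alone
- wellplate: white microplate with grey wells, 86 mm (its x) by 128 mm (its y) and 14 mm high, lying loose on the bench beyond the caps; origin at the centre of its underside. Leave it alone
There are look-alikes about, which are no part of the job. Leave any black or red look-alike of the cap1 alone. What is shaped like the cap2 but blue or turquoise is not meant.

How it is judged:
By the outcome, as a careful person would: the job done as asked, in the order asked, and still so for the second after the job is handed in, with the robot touching nothing.
It also fails if it takes over 67 s, if anything falls off the work surface, if the arm or the gripper's body presses on something with over 40 N, if the wrist force passes 120 N, or if a joint passes its speed limit or range.

## Working session

There is one attempt and no reset: what is moved stays moved. The work goes in short steps, Python scripts to look and compute and a tool call to move; the robot and the scene stay as the last step left them, time stands still between calls to the robot, and variables do not carry over. Pictures are saved under pics/ and viewed, at most 10 in all, crops included, and the job is handed in when it is done.

Besides the shell and the picture viewer there is one more tool, called after "Request:" as name(argument=value, ...) on one line, values as JSON. jog_arm: Moves the arm, as the interface text tells. Its arguments: {"type":"object","properties":{"motion":{"type":"array"}},"required":["motion"]}

```bash
mkdir -p pics
cat > h.py <<'E'
import numpy as np, cv2
from plant import bot
def cal(n):
    c=bot.get_calibration(n); f=240/np.tan(np.radians(c["vfov"]/2))
    K=np.array([[f,0,c["cx"]],[0,f,c["cy"]],[0,0,1.]])
    return K,np.array(c["D"],float),np.array(c["R"],float),np.array(c["t"],float)
def back(n,uv,z):
    K,D,R,t=cal(n); uv=np.array(uv,float).reshape(-1,1,2)
    p=cv2.undistortPoints(uv,K,D).reshape(-1,2)
    d=np.c_[p,np.ones(len(p))]@R; c=-R.T@t
    return c+d*((z-c[2])/d[:,2])[:,None]
def proj(n,X):
    K,D,R,t=cal(n); return cv2.projectPoints(np.array(X,float).reshape(-1,1,3),cv2.Rodrigues(R)[0],t,K,D)[0].reshape(-1,2)
def shot(n,name):
    im=bot.camera(n); cv2.imwrite(f"pics/{name}.png",im[:,:,::-1]); return im
def caps(im,n,z=10):
    h=cv2.cvtColor(im,cv2.COLOR_RGB2HSV); m=cv2.inRange(h,(4,130,100),(22,255,255))
    k,l,s,c=cv2.connectedComponentsWithStats(m)
    for i in range(1,k):
        if s[i,4]>40: print(n,c[i].round(1),s[i,2:5],back(n,c[i],z)[0].round(1))
E
python3 - <<'E'
from h import *
for n in("top","side"):
    im=shot(n,n+"0"); caps(im,n,20 if n=="top" else 10)
    K,D,R,t=cal(n); print(n,(-R.T@t).round(),R[2].round(2),K[0,0].round())
s=bot.sense(); print(s["time_s"],s["eef_pos"],np.round(s["eef_rot"],3),s["finger_gap"])
E
```

```text
top [320.9 229.5] [ 22  22 114] [597.3 -37.5  20. ]
top [367.2 280.7] [22 22 96] [ 511.7 -118.5   20. ]
top [431.  293.6] [ 23  23 119] [ 492.9 -226.3   20. ]
top [334.4 339.1] [ 16  17 114] [412.4 -65.3  20. ]
top [446. -56. 989.] [ 0.12  0.01 -0.99] 571.0
side [618.  133.5] [ 11  14 105] [-236.7 -544.    10. ]
side [359.9 187.7] [ 17  17 242] [ 492.7 -232.    10. ]
side [350.3 216.6] [ 18  18 272] [ 512.6 -122.4   10. ]
side [397.6 225.9] [14 10 88] [409.6 -96.1  10. ]
side [307.5 240. ] [ 18  19 294] [600.3 -38.8  10. ]
side [551.7 263.5] [ 8 16 53] [95.6  6.1 10. ]
side [620.  283.6] [ 46  40 975] [-35.5  58.6  10. ]
side [509. 869. 806.] [ 0.05 -0.75 -0.66] 576.0
0.1 [156.08999194 630.24208287 217.62155671] [[-0.971  0.24  -0.001]
 [ 0.24   0.971 -0.002]
 [-0.    -0.002 -1.   ]] 92.95861986590191
```

View pics/top0.png

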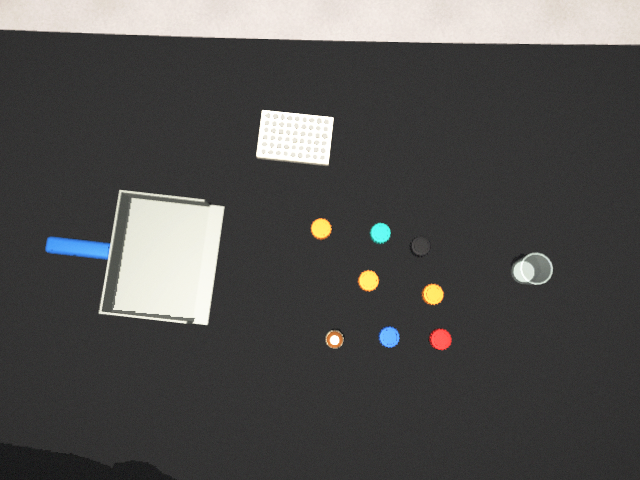

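View pics/side0.png

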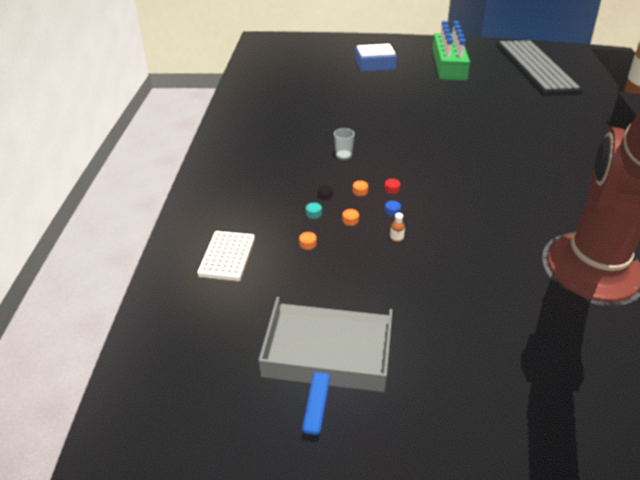

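Both pictures show the caps (top view: 321,229; 368,281; 433,294). The pan mouth runs (224,207)–(207,324), and the bottle is at (335,340), blue at (389,337), teal at (380,233) and black at (420,246). The beaker is at 537,269.

```bash
cat >> h.py <<'E'
from scipy.optimize import least_squares
def pan(px):
    L=np.array([[104,-95,0],[-104,-95,0],[104,74,45],[-104,74,45]],float)
    def X(p):
        c,s=np.cos(p[2]),np.sin(p[2]); return L@np.array([[c,s,0],[-s,c,0],[0,0,1]])+[p[0],p[1],0]
    r=least_squares(lambda p:(proj("top",X(p))-px).ravel(),[540,230,0]); return r.x,r.fun,X(r.x)
E
python3 - <<'E'
from h import *
im=cv2.imread("pics/top0.png")
p,f,X=pan(np.array([[224,207],[207,324],[120,191],[99,314]],float))
print(p[:2].round(1),np.degrees(p[2]).round(2),f.round(1))
h=cv2.cvtColor(im,cv2.COLOR_BGR2HSV); m=cv2.inRange(h,(0,110,80),(179,255,255))
k,l,s,c=cv2.connectedComponentsWithStats(m)
for i in range(1,k):
    if s[i,4]>60: print(c[i].round(1),s[i,2:5],h[int(c[i][1]),int(c[i][0])],back("top",c[i],15)[0].round(1))
print("black,beaker,bottle",back("top",[[420,246],[525,271],[334,340]],[20]*3 if 0 else 20).round(0).tolist())
print("plate",back("top",[[328,165],[257,157]],14).round(0).tolist())
for q in proj("top",X): cv2.circle(im,tuple(int(v) for v in q.round()),2,(0,0,255),-1)
c=im[170:350,40:240]; cv2.imwrite("pics/pan.png",cv2.resize(c,None,fx=3,fy=3))
E
```

```text
[541.1 237.7] -4.95 [ 0.3 -0.4  0.7  1.2 -0.7 -1.  -0.2  0. ]
[320.7 228.5] [ 22  23 379] [ 26 145 255] [599.8 -37.   15. ]
[379.9 232.9] [ 22  22 361] [ 89 153 251] [ 594.8 -139.    15. ]
[ 77.1 247.4] [  65   24 1107] [105 166 250] [555.6 377.8  15. ]
[368.  280.4] [ 23  22 377] [ 27 137 255] [ 512.5 -120.1   15. ]
[432.2 293.8] [ 23  23 403] [ 26 147 255] [ 492.9 -229.2   15. ]
[388.6 336.5] [ 22  22 376] [104 141 254] [ 419.2 -156.5   15. ]
[440.  338.9] [ 23  23 407] [  1 165 255] [ 417.9 -242.4   15. ]
[334.4 339. ] [ 16  17 132] [  0   0 255] [412.3 -65.4  15. ]
black,beaker,bottle [[573.0, -207.0, 20.0], [536.0, -384.0, 20.0], [411.0, -65.0, 20.0]]
plate [[713.0, -46.0, 14.0], [724.0, 78.0, 14.0]]
```

View pics/pan.png

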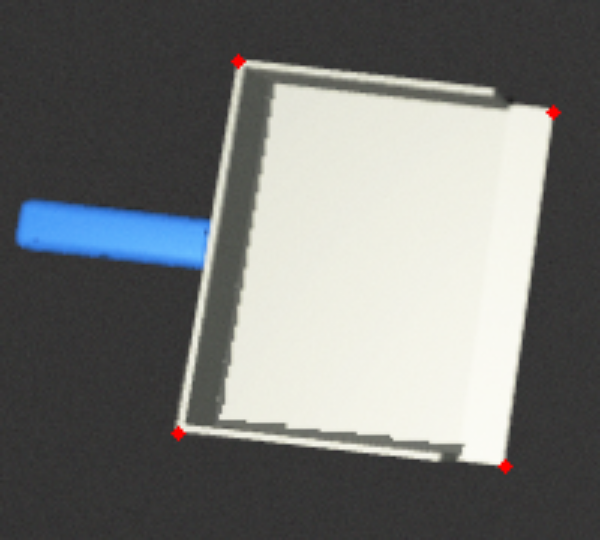

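Measured: the pan centre is at (541,238) with yaw −5°, and the red corner marks sit on its corners. The caps are at A (599,−38), B (512,−120) and C (493,−229). I'll turn so tool x points along world +y, set the fingers about 20 mm apart as a notch, and push A first, then B, then C.

Request:
jog_arm(motion=[[0.785, 0, 0, 0, 0.053], [0.785, 0, 0, 0, 0.053], [0.785, 0, 0, 0, 0.053], [0.785, 0, 0, 0, 0.053], [0.785, 0, 0, 0, 0.053], [0.785, 0, 0, 0, 0.053], [0.785, 0, 0, 0, 0.053], [0.785, 0, 0, 0, 0.052], [0.785, -0.2, 0.123, 0, 0], [0.785, -0.2, 0.123, 0, 0], [0.785, -0.2, 0.123, 0, 0], [0.785, -0.2, 0.123, 0, 0], [0.785, -0.2, 0.123, 0, 0], [0.785, -0.2, 0.123, 0, 0], [0.785, -0.2, 0.123, 0, 0], [0.785, -0.2, 0.123, 0, 0], [0.785, 0, 0, 0, 0]])

```text
time_s: 2.22
eef_pos: [354.8, 306.8, 218.8]
eef_rot: [[0.009, 1.0, 0.001], [1.0, -0.009, -0.002], [-0.002, 0.001, -1.0]]
contact_force: [0.6, 0.4, -0.2]
finger_gap: 19.7
gripper_force: 0.0
```

Request:
jog_arm(motion=[[0.785, -0.196, 0.122, 0, 0], [0.785, -0.196, 0.122, 0, 0], [0.785, -0.196, 0.122, 0, 0], [0.785, -0.196, 0.122, 0, 0], [0.785, -0.196, 0.122, 0, 0], [0.785, -0.196, 0.122, 0, 0], [0.785, -0.196, 0.122, 0, 0], [0.785, -0.196, 0.122, 0, 0], [0.785, -0.196, 0.122, 0, 0], [0.785, -0.196, 0.122, 0, 0], [0.785, 0, 0, 0, 0], [0.785, 0, 0, 0.15, 0], [0.785, 0, 0, 0.15, 0], [0.785, 0, 0, 0.15, 0], [0.785, 0, 0, 0.15, 0], [0.785, 0, 0, 0.15, 0], [0.785, 0, 0, 0.15, 0], [0.785, 0, 0, 0, 0], [0.785, 0, 0, 0, 0]])

```text
time_s: 4.6
eef_pos: [597.1, -80.3, 39.5]
eef_rot: [[-0.001, 1.0, 0.001], [1.0, 0.001, 0.0], [0.0, 0.001, -1.0]]
contact_force: [0.0, 0.4, 0.3]
finger_gap: 20.0
gripper_force: 0.0
```

Run:
```python
from h import *
im=shot("top","top1"); im2=shot("side","side1"); caps(im2,"side")
cv2.imwrite("pics/c1.png",np.hstack([cv2.resize(im[180:380,250:450],(400,400)),cv2.resize(im2[150:280,250:450],(400,260))[:, :] if 0 else cv2.resize(im2[130:330,230:430],(400,400))])[:,:,::-1])
s=bot.sense(); print(s["eef_pos"],s["joint_positions"])
```

```text
side [556.7  24.1] [ 50  56 606] [ -289.1 -1408.9    10. ]
side [607.5  98.6] [  53   85 1469] [-279.1 -761.3   10. ]
side [633.7 149.5] [ 17  50 304] [-253.6 -461.8   10. ]
side [360.5 187.8] [ 16  17 220] [ 491.3 -231.5   10. ]
side [350.4 216.6] [ 18  18 271] [ 512.4 -122.4   10. ]
side [397.7 226. ] [14 10 92] [409.4 -95.6  10. ]
side [307.4 240.3] [ 19  18 287] [600.4 -37.8  10. ]
side [607.1 282.7] [  86   40 1366] [-8.2 56.9 10. ]
[597.52160442 -81.05191056  40.12955168] [ -5.87618633  44.75219063  19.17457413 100.02605952 -21.71238644
  38.73905838  25.20439691]
```

View pics/c1.png

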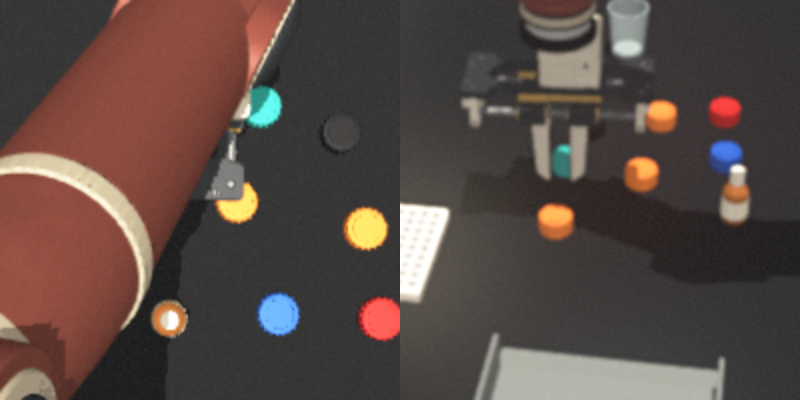

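Picture: the finger pair straddles the line just behind cap A (right panel: fingers at 562,170, cap A at 555,222), aligned and clear. Next I lower and push A.

Request:
jog_arm(motion=[[0.785, 0, 0, 0.08, 0], [0.785, 0, 0, 0.075, 0], [0.785, 0, 0, 0, 0], [0.785, 0.05, 0, 0, 0], [0.785, 0.05, 0, 0, 0], [0.785, 0.05, 0, 0, 0], [0.785, 0.1, -0.002, 0, 0], [0.785, 0.1, -0.002, 0, 0], [0.785, 0.1, -0.002, 0, 0], [0.785, 0.1, -0.002, 0, 0], [0.785, 0.1, -0.002, 0, 0], [0.785, 0.1, -0.002, 0, 0], [0.785, 0.1, -0.002, 0, 0], [0.785, 0.1, -0.002, 0, 0], [0.785, 0.1, -0.002, 0, 0], [0.785, 0.1, -0.002, 0, 0], [0.785, 0.1, -0.002, 0, 0], [0.785, 0, 0, 0, 0]])

```text
time_s: 6.95
eef_pos: [591.7, 171.9, 7.3]
eef_rot: [[-0.003, 1.0, -0.001], [1.0, 0.003, 0.002], [0.002, -0.001, -1.0]]
contact_force: [-0.2, 0.1, 0.1]
finger_gap: 20.1
gripper_force: 0.0
```

Run:
```python
from h import *
im2=shot("side","side2"); caps(im2,"side")
cv2.imwrite("pics/c2.png",cv2.resize(im2[150:400,200:450],(500,500))[:,:,::-1])
print(bot.sense()["contact_force"])
```

```text
side [562.3  21.4] [18 26 92] [ -323.2 -1446.6    10. ]
side [591.2  65.2] [ 35  60 227] [ -306.4 -1014.5    10. ]
side [317.  129.2] [  80   78 1575] [ 612.1 -495.8   10. ]
side [624.2 117.7] [ 33  62 584] [-291.  -641.5   10. ]
side [359.9 187.7] [ 17  17 242] [ 492.7 -231.9   10. ]
side [350.3 216.5] [ 18  18 273] [ 512.6 -122.5   10. ]
side [397.5 226. ] [14 10 89] [409.7 -95.7  10. ]
side [612.  283.6] [  76   40 1234] [-18.   59.1  10. ]
side [301.6 325.2] [ 20  21 322] [592.  194.3  10. ]
[ 1.07076071 -0.35500164  0.90304267]
```

View pics/c2.png

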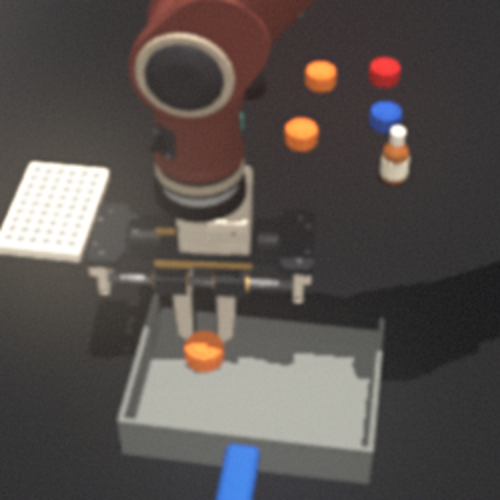

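Picture: cap A sits in the notch just inside the pan mouth (205,352 in the crop) and everything else is undisturbed. I'll push on 65 mm, lift and go behind B.

Request:
jog_arm(motion=[[0.785, 0.09, 0, 0, 0], [0.785, 0.09, 0, 0, 0], [0.785, 0.09, 0, 0, 0], [0.785, 0.05, 0, 0, 0], [0.785, 0, 0, 0, 0], [0.785, -0.05, 0, 0, 0], [0.785, -0.05, 0, -0.1, 0], [0.785, 0, 0, -0.2, 0], [0.785, 0, 0, -0.2, 0], [0.785, -0.19, -0.04, 0, 0], [0.785, -0.19, -0.04, 0, 0], [0.785, -0.19, -0.04, 0, 0], [0.785, -0.19, -0.04, 0, 0], [0.785, -0.19, -0.04, 0, 0], [0.785, -0.19, -0.04, 0, 0], [0.785, -0.19, -0.04, 0, 0], [0.785, -0.19, -0.04, 0, 0], [0.785, -0.19, -0.04, 0, 0], [0.785, -0.19, -0.04, 0, 0], [0.785, 0, 0, 0, 0]])

```text
time_s: 9.5
eef_pos: [510.2, -173.5, 109.5]
eef_rot: [[0.011, 1.0, 0.002], [1.0, -0.011, -0.004], [-0.004, 0.002, -1.0]]
contact_force: [-0.3, -0.2, -0.2]
finger_gap: 20.0
gripper_force: 0.0
```

Run:
```python
from h import *
im2=shot("side","side3"); caps(im2,"side")
print(bot.sense()["contact_force"],bot.sense()["eef_pos"])
```

```text
side [624.7  96.3] [ 34  74 985] [-346.2 -786.3   10. ]
side [631.8 151.9] [ 22  37 235] [-243.2 -448.9   10. ]
side [360.  187.6] [ 17  17 234] [ 492.5 -232.3   10. ]
side [350.  216.9] [ 18  17 256] [ 513.1 -121.1   10. ]
side [397.6 225.9] [14 10 93] [409.4 -96.   10. ]
side [606.1 282.3] [  88   40 1433] [-6.4 56.1 10. ]
side [298.5 352.2] [ 20  21 336] [592.  255.4  10. ]
[ 0.80661419  0.24052445 -0.79805849] [ 511.04823585 -170.30935487  109.0380405 ]
```

Cap A rests at about (592,255), well inside. Next is B.

Request:
jog_arm(motion=[[0.785, 0, 0, 0.17, 0], [0.785, 0, 0, 0.17, 0], [0.785, 0, 0, 0.16, 0], [0.785, 0, 0, 0, 0], [0.785, 0.05, 0.005, 0, 0], [0.785, 0.05, 0, 0, 0], [0.785, 0.05, 0, 0, 0], [0.785, 0.1, 0.008, 0, 0], [0.785, 0.1, 0.008, 0, 0], [0.785, 0.1, 0.008, 0, 0], [0.785, 0.1, 0.008, 0, 0], [0.785, 0.1, 0.008, 0, 0], [0.785, 0.1, 0.008, 0, 0], [0.785, 0.1, 0.008, 0, 0], [0.785, 0.1, 0.008, 0, 0], [0.785, 0.1, 0.008, 0, 0], [0.785, 0.1, 0.008, 0, 0], [0.785, 0.1, 0.008, 0, 0], [0.785, 0.1, 0.008, 0, 0], [0.785, 0, 0, 0, 0]])

```text
time_s: 12.05
eef_pos: [532.2, 105.5, 7.9]
eef_rot: [[-0.004, 1.0, 0.0], [1.0, 0.004, 0.002], [0.002, 0.0, -1.0]]
contact_force: [-0.6, -0.7, -0.4]
finger_gap: 19.9
gripper_force: 0.0
```

Run:
```python
from h import *
im2=shot("side","side4"); caps(im2,"side")
print(bot.sense()["contact_force"],bot.sense()["eef_pos"])
```

```text
side [625.3 110.3] [ 32  64 578] [-312.3 -690.    10. ]
side [338.6 121.9] [ 26  12 112] [ 555.  -539.1   10. ]
side [636.5 172.2] [ 8 14 56] [-219.9 -350.3   10. ]
side [362.7 187.5] [ 11  17 151] [ 486.1 -232.8   10. ]
side [397.6 226. ] [13  9 85] [409.5 -95.7  10. ]
side [610.6 283.3] [  79   40 1265] [-15.3  58.4  10. ]
side [336.5 300.1] [ 20  20 319] [532.1 129.3  10. ]
side [298.6 352.2] [ 20  21 338] [592.  255.4  10. ]
[ 1.08567514 -1.21882654 -0.33664245] [532.20509259 103.56185187   7.96426219]
```

Request:
jog_arm(motion=[[0.785, 0.1, 0.006, 0, 0], [0.785, 0.1, 0.006, 0, 0], [0.785, 0.1, 0.006, 0, 0], [0.785, 0.1, 0.006, 0, 0], [0.785, 0.1, 0.006, 0, 0], [0.785, 0.08, 0, 0, 0], [0.785, 0, 0, 0, 0], [0.785, -0.08, 0, 0, 0], [0.785, 0, 0, -0.25, 0], [0.785, 0, 0, -0.25, 0], [0.785, -0.26, -0.025, 0, 0], [0.785, -0.26, -0.025, 0, 0], [0.785, -0.26, -0.025, 0, 0], [0.785, -0.26, -0.025, 0, 0], [0.785, -0.26, -0.025, 0, 0], [0.785, -0.26, -0.025, 0, 0], [0.785, -0.26, -0.025, 0, 0], [0.785, -0.26, -0.025, 0, 0], [0.785, -0.26, -0.025, 0, 0], [0.785, 0, 0, 0, 0]])

```text
time_s: 14.6
eef_pos: [488.9, -273.8, 108.3]
eef_rot: [[0.014, 1.0, -0.001], [1.0, -0.014, -0.006], [-0.006, -0.001, -1.0]]
contact_force: [0.6, 0.4, -0.2]
finger_gap: 19.8
gripper_force: 0.0
```

Run:
```python
from h import *
im2=shot("side","side5"); caps(im2,"side")
print(bot.sense()["contact_force"],bot.sense()["eef_pos"])
```

```text
side [619.4  93.8] [  41   83 1009] [-333.7 -801.6   10. ]
side [630.6 145.2] [ 26  40 362] [-252.7 -483.9   10. ]
side [359.9 188.1] [ 17  16 210] [ 492.7 -230.4   10. ]
side [397.6 225.9] [14 10 91] [409.5 -96.   10. ]
side [605.8 282.1] [  89   41 1440] [-6.  55.4 10. ]
side [330.1 348. ] [ 20  21 334] [538.2 243.   10. ]
side [298.5 352.2] [ 20  21 337] [592.  255.5  10. ]
[-0.20255509  0.81323648 -0.10729539] [ 490.0333697  -269.74745848  107.80083528]
```

B rests at (538,243). Next is C.

Request:
jog_arm(motion=[[0.785, 0, 0.012, 0.17, 0], [0.785, 0, 0, 0.17, 0], [0.785, 0, 0, 0.155, 0], [0.785, 0, 0, 0, 0], [0.785, 0.05, 0, 0, 0], [0.785, 0.05, 0, 0, 0], [0.785, 0.1, -0.002, 0, 0], [0.785, 0.1, -0.002, 0, 0], [0.785, 0.1, -0.002, 0, 0], [0.785, 0.1, -0.002, 0, 0], [0.785, 0.1, -0.002, 0, 0], [0.785, 0.1, -0.002, 0, 0], [0.785, 0.1, -0.002, 0, 0], [0.785, 0.1, -0.002, 0, 0], [0.785, 0.1, -0.002, 0, 0], [0.785, 0.1, -0.002, 0, 0], [0.785, 0.1, -0.002, 0, 0], [0.785, 0.1, -0.002, 0, 0], [0.785, 0.1, -0.002, 0, 0], [0.785, 0, 0, 0, 0]])

```text
time_s: 17.15
eef_pos: [490.0, 17.2, 8.4]
eef_rot: [[-0.003, 1.0, -0.001], [1.0, 0.003, 0.001], [0.001, -0.001, -1.0]]
contact_force: [0.4, 0.6, -1.1]
finger_gap: 20.5
gripper_force: 0.0
```

Run:
```python
from h import *
im2=shot("side","side6"); caps(im2,"side")
print(bot.sense()["contact_force"],bot.sense()["eef_pos"])
```

```text
side [621.6 104.9] [ 40  77 896] [-312.8 -724.4   10. ]
side [634.3 167.7] [ 12  18 105] [-221.3 -370.6   10. ]
side [396.1 227.4] [10  8 47] [413.  -90.8  10. ]
side [359.7 269.2] [ 19  19 297] [489.7  43.1  10. ]
side [609.5 283. ] [  82   41 1303] [-13.1  57.6  10. ]
side [330.1 348. ] [ 20  21 335] [538.1 243.1  10. ]
side [298.5 352.1] [ 20  21 336] [592.  255.4  10. ]
[ 0.0293816  -0.52182102 -0.06066421] [490.22441602  15.48378786   8.56418218]
```

Request:
jog_arm(motion=[[0.785, 0.1, -0.004, 0, 0], [0.785, 0.1, -0.004, 0, 0], [0.785, 0.1, -0.004, 0, 0], [0.785, 0.1, -0.004, 0, 0], [0.785, 0.1, -0.004, 0, 0], [0.785, 0.1, -0.004, 0, 0], [0.785, 0.1, -0.004, 0, 0], [0.785, 0.1, -0.004, 0, 0], [0.785, 0.1, -0.004, 0, 0], [0.785, 0.05, 0, 0, 0], [0.785, 0, 0, 0, 0], [0.785, -0.08, 0, 0, 0], [0.785, 0, 0, -0.25, 0], [0.785, 0, 0, -0.25, 0], [0.785, -0.25, 0, -0.1, 0], [0.785, -0.25, 0, -0.1, 0], [0.785, -0.25, 0, -0.1, 0], [0.785, -0.25, 0, 0, 0], [0.785, 0, 0, 0, 0], [0.785, 0, 0, 0, 0]])

```text
time_s: 19.7
eef_pos: [482.5, -12.5, 168.5]
eef_rot: [[0.004, 1.0, -0.001], [1.0, -0.004, 0.001], [0.0, -0.001, -1.0]]
contact_force: [-0.5, -0.4, -0.4]
finger_gap: 20.1
gripper_force: 0.0
```

Run:
```python
from h import *
im2=shot("side","side7"); caps(im2,"side")
s=bot.sense(); print(s["contact_force"],s["eef_pos"],np.abs(s["joint_vel"]).max(),s["time_s"])
```

```text
side [636.7 171. ] [ 8 19 72] [-222.6 -355.8   10. ]
side [397.6 226. ] [13 10 87] [409.6 -95.7  10. ]
side [609.6 283.1] [  81   40 1303] [-13.2  58.   10. ]
side [361.8 341.4] [ 20  20 325] [483.4 225.4  10. ]
side [330.1 348. ] [ 20  21 335] [538.1 243.1  10. ]
side [298.5 352.1] [ 20  21 339] [592.  255.4  10. ]
[-0.41194792  0.51830656  0.22023192] [482.67556098 -11.35542093 168.3131798 ] 1.4624304980332437 19.75
```

View pics/side7.png

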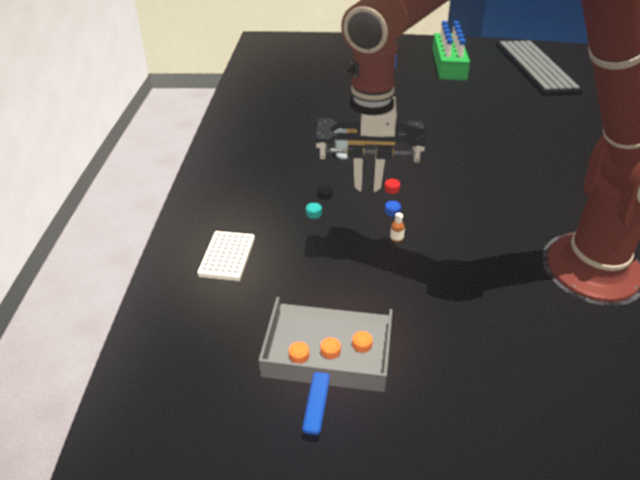

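The picture shows all three caps flat on the pan floor (298,352; 330,348; 362,341), well behind the lip. The bottle, plate and look-alikes are where they were, and the arm is clear.

```bash
python3 -c "
from plant import bot
print(bot.sign_off())"
```

```text
the job is handed in; nothing more can be done
None
```

All three orange caps were swept into the pan and lay wholly on its flat floor in the last picture. Nothing else looked disturbed, though the beaker was behind the gripper in that view. The job was handed in at about 20 s.

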